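Check the corner spring of a microscope mirror mount

TASK

Test the spring of the tilt mount with the gold mirror: with the fingertips press its orange corner pad down until the yellow pointer lies on the red band of its scale, without driving it on through and out below the band, keep it there for a good second, then let go so that the plate springs fully back, and move clear. Do not touch the mirror, do not lift or shove the mount, and leave the silver mount and everything else on the bench alone.

Things in the scene. Friction and masses are not known exactly. Their poses are not given: they have to be found in the camera images.
- gold_pad_top (a point): centre of the flat top of the orange round press pad (26 mm across, standing 8 mm proud of the aluminium plate) on the spring-backed corner of the tilt mount with the gold (brass-coloured) mirror; about 68 mm above the bench at rest.
- gold_pointer (a point): tip of the thin yellow pointer (4 mm thick) of the gold-mirror mount, 60 mm above the bench at rest; it sweeps down in front of a white upright scale as the pad is pressed (43 mm at the hard stop). The scale is 36 mm wide, its top 80 mm above the bench, at own (22, -122) mm of the mount
- gold_band (a point): point on the pointer's path level with the middle of the red band on that scale; the band is 10 mm high (5 mm above and below this point), 30 mm wide, and sits 14 to 30 mm below the pointer's rest height, different each time; it does not move during the work. Axes are the mount's, z up
- gold_plate (a joint): tilt of the gold-mirror mount's aluminium plate, rad: 0 at rest, growing to 0.24 as the pad is pressed down. The pointer tip is 180 mm and the pad 93 mm from the hinge, so the pointer has dropped 180 mm x sin(tilt), 1.94 times as far as the pad. Pressing takes about 4 N to start, then some 0.28 N more per mm of pad travel; hard stop at 22 mm; let go, it springs back
- gold_mount: the loose tilt mount with the gold mirror, 0.75 to 1 kg: dark base 110 mm (own x) by 200 mm (own y, from +60 to -140), 14 mm thick; origin on its underside, below the middle of the 110 x 110 mm plate; z up. The hinge line runs along own x at y = +55 mm, 56 mm up; plate top 60 mm up
- gold_mirror: the gold mirror, a disc 44 mm across and 5 mm thick on top of the plate, at own (4, 8) mm of the mount; origin at the centre of its underside, 60 mm above the bench; not to be touched
- silver_mount: a second loose mount of the same shape and size, with a silver mirror and a blue pad; to be left alone. Origin and axes as for the gold one
- silver_plate (a joint): tilt of the silver mount's plate, rad: 0 at rest, must stay so
- objective_a: loose steel microscope objective, upright barrel 34 mm across, 42 mm tall; origin at the centre of its underside; bystander
- objective_b: loose brass microscope objective, upright barrel 34 mm across, 42 mm tall; origin at the centre of its underside; bystander
- eyepiece: loose black eyepiece, upright, 36 mm across, 56 mm tall; origin at the centre of its underside; bystander
- oil_bottle: loose amber oil bottle with white cap, upright, 28 mm across, 60 mm tall; origin at the centre of its underside; bystander
- slide_box: loose green slide box, 85 x 35 mm, 32 mm tall; origin at the centre of its underside; bystander
- driver: loose screwdriver lying flat along its own x, about 160 mm long; origin at its underside; bystander
- gold_pad: the orange press pad itself; origin at the centre of its underside, 8 mm below gold_pad_top; it lies at own (-38, -38) mm of the mount
Mind the look-alikes: they are no part of the job. What is shaped like the gold_mount but brown or pink is not meant.

How it is judged:
By the outcome, as a careful person would: the job done as asked, in the order asked, and still so for the second after the job is handed in, with the robot touching nothing.
It also fails if it takes over 35 s, if anything falls off the work surface, if the arm or the gripper's body presses on something with over 40 N, if the wrist force passes 120 N, or if a joint passes its speed limit or range.

ROBOT

A 6-joint arm with a two-finger parallel gripper is mounted at the origin on the work surface. World frame = base frame: x ahead of the robot, y to its left, z up, the work surface at z = 0. Lengths are in mm, angles in rad, forces in N, time in s.
With the tool pointing down it reaches from about 325 to 850 mm from the base axis. Payload 4.4 kg.
Tool frame: the origin (TCP) lies on the mounting face of the last link; the fingertips stand 199 mm ahead of it and the grasp point (between the pads) lies 180 mm ahead of it; z points along the fingers, y is the line along which they close (so a half turn about z gives the same grasp; the last joint's range is limited). The gripper opens to 94 mm and grips with 3 to 60 N. Pads are 16 mm wide; open, the fingers measure 119 mm over their backs; the gripper's body (75 mm by 177 mm) begins 78 mm behind the grasp point.
Start: joints at [1.159, 0.207, 1.542, -0, 1.393, -0.15], TCP at [148.832, 555.408, 404.647] pointing down, gripper open.
Joint ranges: [-2.73, 2.73], [-0.86, 2.22], [0.23, 2.46], [-1.11, 4.25], [0.08, 2.63], [-2.82, 2.82]. Speed limits (rad/s): [2.79, 2.79, 3.14, 3.14, 3.14, 3.14].

INTERFACE

Orientations are given as a rotation vector (axis times angle).
In Python, from workcell import move_to, move_l, move_j, set_gripper, dwell, inverse_kinematics, sense, capture, camera_info, MotionError, job_done, recognise, masks_of gives the robot as it stands. Calls block until the motion is done:
- move_to(position, orientation): joint-space move of the TCP to a pose.
- move_l(position, max_speed=150, frame=None, f_stop=None): straight line of the TCP; frame=None keeps the orientation; max_speed is the mean speed in mm/s. With f_stop (N) it stops when the force on the tool has changed by that much, and returns True; else False.
- move_j(angles): joint-space move.
- set_gripper(opening, strength=None): finger opening in mm; strength is the grip in N (None keeps the last); returns when the fingers have stopped.
- dwell(seconds).
- inverse_kinematics(position, orientation): joint angles nearest the present ones, or None.
- sense(): the state.
- capture(name): name is "side" or "top" or "wrist"; returns the picture (420x560x3 uint8, blue, green, red); there is no depth.
- camera_info(name): a dict with "fov_y" (degrees; the focal length in pixels is half the picture's height over the tangent of half this angle, whatever the lens; pixels are square), "cx", "cy" (the principal point, pixels), "cam_to_world" (4x4, takes a point from camera to world coordinates). Camera axes: x right, y down, z forward; pixel columns grow to the right and rows downward; lengths in mm; the calibration is good to about 2 mm. A picture is of the moment at which its call begins: read the wrist's pose just before it. camera_info takes no time and is no camera call; for the wrist camera it gives the pose at the moment of the call.
A pose or a line that the arm cannot do raises MotionError and nothing moves.
- job_done(): hands the job in; it is judged then, once.
Trained networks look in the newest picture that a camera, given by its name, has taken for a name from the list of things; names that differ only in an ending like _2 or _b are one class to them, and where a whole thing is asked for, a point or a joint stands for the part that bears it (a point fixed in the world has none). Each returns a list of dicts, best first, with "p" (0 to 1); they miss things now and then, are a little off and sometimes report something else, mostly with a low value. They report only what shows in the picture. A call takes as long as a camera call. They do not tell look-alikes from the thing itself.
- recognise(name, camera): "point" ([column, row] in pixels, amid what is visible of it).
- masks_of(name, camera): "pixels" (420x560 bool, what is visible of it) and "point" ([column, row] in pixels, amid what is visible of it).
The state is a dict: "t": time; "q": joint angles; "qd": joint speeds; "tau": joint torques, N m; "position": TCP position; "orientation": TCP orientation; "wrist_force": force on the tool from outside, world axes, zero at the start; "ft_torque": the same for the moment, N m; "opening": finger opening in mm; "grasp_force": force on a finger pad.
Only numpy, scipy, OpenCV 4.12 (cv2) and the standard library are available. Lean on these libraries where they do the work, as an engineer would, in place of code of your own. Each camera call takes 0.05 s, during which the arm holds its last target. There are 200 camera calls.

## Working session

There is one attempt and no reset: what is moved stays moved. The work goes in short steps, each a Python script; the robot and the scene stay as the last script left them, time stands still between calls to the robot, and variables do not carry over. Pictures are saved under pics/ and viewed, at most 10 in all, crops included, and the job is handed in when it is done.

```bash
mkdir -p pics; python3 - <<'E'
from workcell import *
import cv2,numpy as np
for n in("top","side"):
    im=capture(n);cv2.imwrite(f"pics/{n}0.png",im)
    c=camera_info(n);print(n,c)
    for k in("gold_pad_top","gold_pointer","gold_mirror","gold_mount"):
        print(k,[(np.round(d["point"]).tolist(),round(d["p"],2)) for d in recognise(k,n)])
s=sense();print(s["t"],s["orientation"],s["opening"])
E
```

```text
top {'fov_y': 54.7355039355009, 'cx': 276.26790364796597, 'cy': 204.97366841581396, 'cam_to_world': array([[ 7.09376045e-04, -9.95976564e-01,  8.96112797e-02,
         4.43465478e+02],
       [-9.99946772e-01, -1.62886802e-03, -1.01881826e-02,
         8.11386721e+00],
       [ 1.02931561e-02, -8.95992827e-02, -9.95924706e-01,
         1.04496478e+03],
       [ 0.00000000e+00,  0.00000000e+00,  0.00000000e+00,
         1.00000000e+00]])}
gold_pad_top [([328.0, 220.0], 0.67), ([155.0, 311.0], 0.58), ([330.0, 296.0], 0.41)]
gold_pointer [([311.0, 205.0], 0.96), ([343.0, 281.0], 0.9), ([175.0, 293.0], 0.78)]
gold_mirror [([175.0, 288.0], 0.66), ([304.0, 207.0], 0.55), ([339.0, 275.0], 0.55), ([310.0, 204.0], 0.21)]
gold_mount [([322.0, 204.0], 0.97), ([341.0, 292.0], 0.95), ([172.0, 306.0], 0.73)]
side {'fov_y': 46.90693147999348, 'cx': 283.2939733999866, 'cy': 215.70099481598152, 'cam_to_world': array([[-9.67711708e-01, -1.25248946e-01,  2.18739003e-01,
         2.80927759e+02],
       [-2.52018867e-01,  4.96383830e-01, -8.30716308e-01,
         9.07889800e+02],
       [-4.53216174e-03, -8.59020253e-01, -5.11921541e-01,
         6.13343414e+02],
       [ 0.00000000e+00,  0.00000000e+00,  0.00000000e+00,
         1.00000000e+00]])}
gold_pad_top [([377.0, 314.0], 0.65), ([309.0, 187.0], 0.5)]
gold_pointer [([358.0, 298.0], 0.92), ([364.0, 192.0], 0.69), ([286.0, 197.0], 0.56)]
gold_mirror [([362.0, 188.0], 0.69), ([356.0, 292.0], 0.61), ([222.0, 178.0], 0.43)]
gold_mount [([374.0, 201.0], 0.91), ([374.0, 315.0], 0.85), ([290.0, 203.0], 0.6)]
0.5 [-4.10015130e-01 -3.11470546e+00  1.88668314e-04] 94.0735396879031
```

View pics/top0.png

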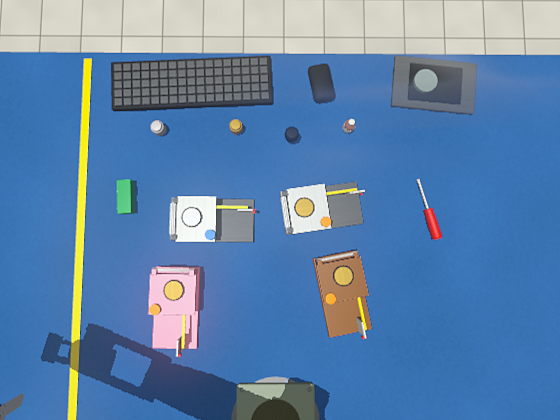

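View pics/side0.png

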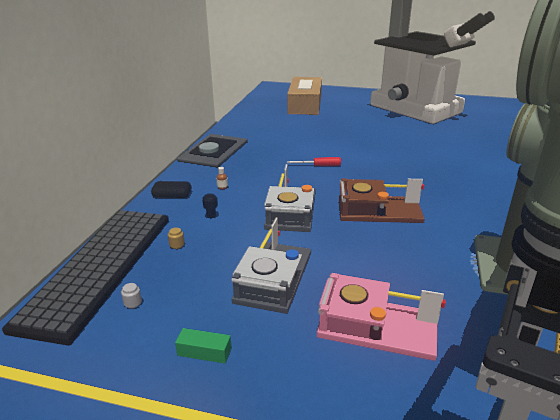

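The gold mount candidates in the top view are: aluminium plate with gold mirror, pad (326,222); pink, pad (155,310); brown, pad (331,299); and silver with a blue pad (210,234). By the description it is the aluminium one at (326,222). I'll check this in a close crop and compute its pose.

```bash
cat > h.py <<'E'
from workcell import *
import cv2,numpy as np
def K(c): f=210/np.tan(np.radians(c["fov_y"]/2)); return f,c["cx"],c["cy"]
def onplane(c,uv,z):
    f,cx,cy=K(c);T=c["cam_to_world"];d=T[:3,:3]@[(uv[0]-cx)/f,(uv[1]-cy)/f,1];o=T[:3,3]
    return o+d*(z-o[2])/d[2]
def proj(c,p):
    f,cx,cy=K(c);T=c["cam_to_world"];q=T[:3,:3].T@(np.asarray(p)-T[:3,3]);return np.array([f*q[0]/q[2]+cx,f*q[1]/q[2]+cy])
def blob(im,lo,hi,box):
    m=cv2.inRange(cv2.cvtColor(im,cv2.COLOR_BGR2HSV),lo,hi);k=np.zeros_like(m);x0,y0,x1,y1=box;k[y0:y1,x0:x1]=m[y0:y1,x0:x1]
    n,l,s,ce=cv2.connectedComponentsWithStats(k)
    i=1+np.argmax(s[1:,4]);return ce[i],s[i]
E
python3 - <<'E'
from h import *
im=cv2.imread("pics/top0.png");sd=cv2.imread("pics/side0.png")
a=cv2.resize(im[165:245,265:385],None,fx=6,fy=6,interpolation=cv2.INTER_CUBIC)
cv2.imwrite("pics/crop.png",a)
b=cv2.resize(sd[155:240,250:330],None,fx=7,fy=7,interpolation=cv2.INTER_CUBIC)
cv2.imwrite("pics/crop2.png",b)
c=camera_info("top")
hsv=cv2.cvtColor(im,cv2.COLOR_BGR2HSV);print(hsv[222,326],hsv[207,304],hsv[191,340])
p,s=blob(im,(8,180,150),(15,255,255),(315,212,340,232));m,s2=blob(im,(14,80,80),(22,255,255),(290,194,318,220))
print(p,s,m,s2)
P=onplane(c,p,67);M=onplane(c,m,65);print(P,M)
# own vec pad->mirror = (42,46)
d=(M-P)[:2];th=np.arctan2(d[1],d[0])-np.arctan2(46,42);print(np.hypot(*d),np.hypot(42,46),th)
R=np.array([[np.cos(th),-np.sin(th)],[np.sin(th),np.cos(th)]]);o=((P+M)[:2]-R@[-34,-30])/2;print(o)
for q in [(22,-125),(22,-140),(22,-104)]:print(o+R@q)
E
```

```text
[ 18 178 248] [ 22 133 227] [ 30 211 255]Traceback (most recent call last):
  File "<stdin>", line 9, in <module>
  File "h.py", line 12, in blob
    i=1+np.argmax(s[1:,4]);return ce[i],s[i]
        ~~~~~~~~~^^^^^^^^^
    return _wrapfunc(a, 'argmax', axis=axis, out=out, **kwds)
    return bound(*args, **kwds)
ValueError: attempt to get argmax of an empty sequence
```

View pics/crop.png

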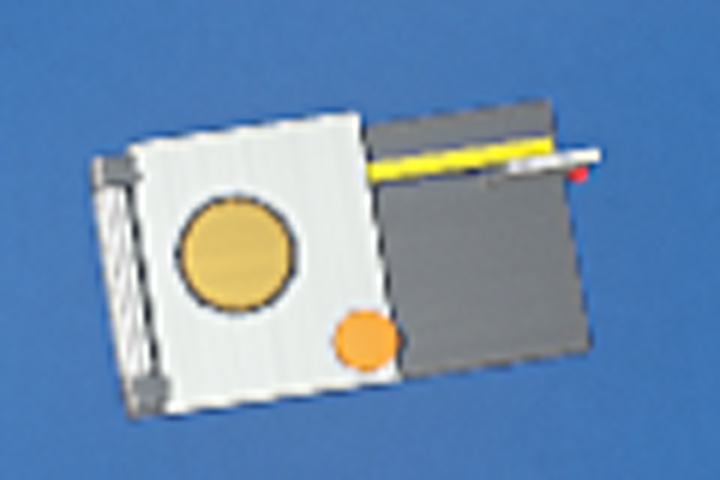

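View pics/crop2.png

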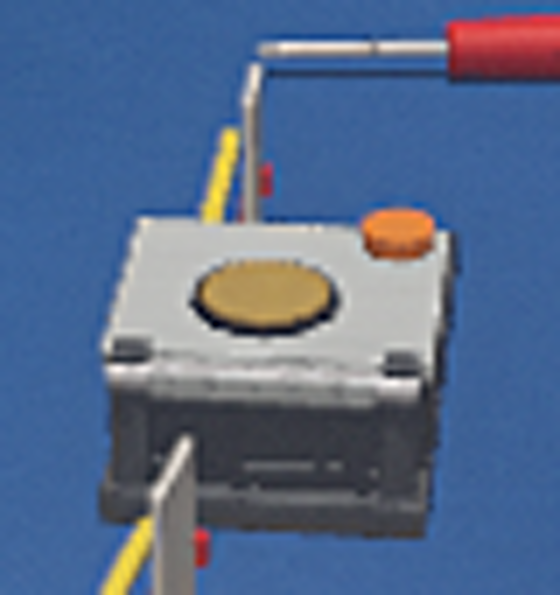

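The crops confirm the gold-mirror, aluminium-plate mount with the orange pad. The pointer runs on the far (+x) side of the scale, so the wrist camera has to look at it from there.

```bash
python3 - <<'E'
from h import *
from scipy.spatial.transform import Rotation as Ro
im=cv2.imread("pics/top0.png")
c=camera_info("top")
p,s=blob(im,(12,140,150),(19,255,255),(315,212,340,232));m,s2=blob(im,(17,90,120),(26,255,255),(290,194,318,222))
print(p,s,m,s2)
P=onplane(c,p,67);M=onplane(c,m,65);print(P,M)
d=(M-P)[:2];th=np.arctan2(d[1],d[0])-np.arctan2(46,42);print(np.hypot(*d),np.hypot(42,46),th)
R=np.array([[np.cos(th),-np.sin(th)],[np.sin(th),np.cos(th)]]);o=((P+M)[:2]-R@[-34,-30])/2;print("o",o)
print("tip",o+R@(22,-125))
s=sense();T=np.eye(4);T[:3,:3]=Ro.from_rotvec(s["orientation"]).as_matrix();T[:3,3]=s["position"]
w=camera_info("wrist");print(np.round(np.linalg.inv(T)@w["cam_to_world"],3),w["fov_y"],w["cx"],w["cy"])
E
```

```text
[325.46835443 221.17721519] [321 217  10  10  79] [303.7481203  206.93984962] [295 198  18  19 266]
[ 492.36814884 -120.73566439   67.        ] [526.96038462 -68.58704105  65.        ]
62.578763911841236 62.289646009589745 0.1542793212329432
o [524.15732948 -77.22715838]
tip [ 565.10452774 -197.36177852]
[[-1.0000e-03 -9.6500e-01 -2.6400e-01  7.6053e+01]
 [ 1.0000e+00 -1.0000e-03 -1.0000e-03  8.7100e-01]
 [ 0.0000e+00 -2.6400e-01  9.6500e-01  2.0123e+01]
 [ 0.0000e+00  0.0000e+00  0.0000e+00  1.0000e+00]] 71.89957665428052 280.0702692873808 207.062424360458
```

```bash
cat >> h.py <<'E'
from scipy.spatial.transform import Rotation as Ro
th=0.1543;O=np.array([524.16,-77.23,0]);Rz=Ro.from_euler("z",th)
A=np.radians(25);RT=Rz*Ro.from_matrix(np.array([[np.cos(A),0,-np.sin(A)],[0,-1,0],[-np.sin(A),0,-np.cos(A)]]).T.T)
def w(p): return O+Rz.apply(p)
def tcp(corner):  # TCP for lowest fingertip edge at own coords
    return w(corner)-RT.apply([8,0,199])
E
python3 - <<'E'
from h import *
print(RT.as_matrix())
p=tcp([-38,-38,68+45]);q=inverse_kinematics(p,RT.as_rotvec());print(p,q,tcp([-38,-38,50]),inverse_kinematics(tcp([-38,-38,50]),RT.as_rotvec()))
if q is not None:
    set_gripper(0,20);move_to(p,RT.as_rotvec())
    c=camera_info("wrist");im=capture("wrist");cv2.imwrite("pics/w0.png",im)
    print(sense()["t"],[proj(c,w(x)) for x in([22,-125,60],[22,-125,46],[22,-125,30],[-38,-38,68],[4,8,65])])
E
```

```text
[[ 8.95540266e-01  1.53688453e-01 -4.17597284e-01]
 [ 1.39289042e-01 -9.88119355e-01 -6.49515470e-02]
 [-4.22618262e-01  6.93889390e-18 -9.06307787e-01]]
[ 568.38916316 -108.80765119  296.73619571] [-0.29320944  0.44814717  1.48887128 -0.18400161  1.60199763  1.15466696] [ 568.38916316 -108.80765119  233.73619571] [-0.29320944  0.52777772  1.51954291 -0.18446729  1.49355843  1.17486911]
4.6667 [array([412.32669806, 117.61899546]), array([405.43191506, 109.40828294]), array([398.38380118, 101.014975  ]), array([281.78644753, 195.57060074]), array([215.89078622, 145.32806908])]
```

View pics/w0.png

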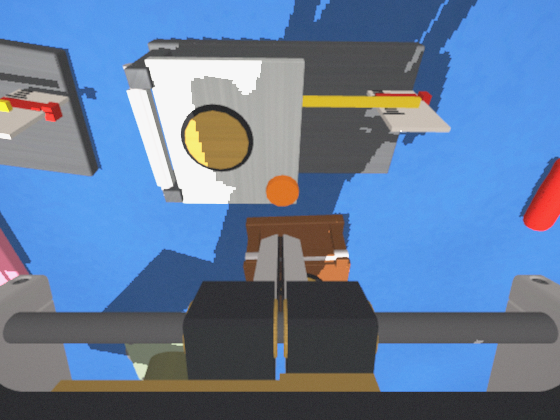

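The view matches the model: pad at (282,190), pointer tip at (420,102), and a red band partly hidden behind the pointer near (385,97). I'll take a more face-on look at the scale.

```bash
python3 - <<'E'
from h import *
A=np.radians(42);R2=Rz*Ro.from_matrix([[np.cos(A),0,-np.sin(A)],[0,-1,0],[-np.sin(A),0,-np.cos(A)]])
cam=w([215,-128,195]);p=cam-R2.apply([76.05,.87,20.1])
print("tip own",Rz.inv().apply(p+R2.apply([8,0,199])-O),inverse_kinematics(p,R2.as_rotvec()))
move_to(p,R2.as_rotvec())
c=camera_info("wrist");im=capture("wrist");cv2.imwrite("pics/w1.png",im);np.save("c1.npy",c["cam_to_world"])
for x in([22,-104,80],[22,-140,80],[22,-104,30],[22,-140,30],[28,-125,60]):print(x,proj(c,w(x)))
print(sense()["t"])
u,v=proj(c,w([22,-122,50])).astype(int)
cv2.imwrite("pics/w1c.png",cv2.resize(im[v-45:v+45,u-60:u+60],None,fx=6,fy=6,interpolation=cv2.INTER_NEAREST));print(u-60,v-45)
E
```

```text
tip own [  44.72152915 -127.13        107.58572848] [-0.30241945  0.88868991  0.90609875 -0.33126443  2.0047646   1.07705984]
[22, -104, 80] [252.21390104 218.95941192]
[22, -140, 80] [298.49376887 219.01171323]
[22, -104, 30] [255.26563215 169.24097001]
[22, -140, 30] [296.61761999 169.28006761]
[28, -125, 60] [279.26474834 193.49824982]
5.3333
215 142
```

View pics/w1c.png

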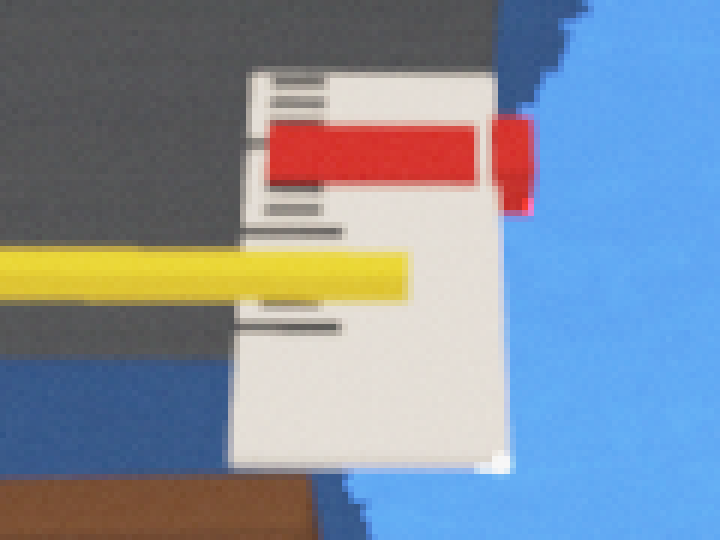

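```bash
python3 - <<'E'
from h import *
from scipy.optimize import brentq
c=camera_info("wrist")
for xf in(20,22,24):
    print(xf,[round(brentq(lambda z:proj(c,w([xf,-122,z]))[1]-(142+r/6),-20,120),1) for r in(70,124,154.5,185,230,326,467)])
E
```

```text
20 [11.1, 21.9, 27.8, 33.6, 41.8, 58.5, 80.9]
22 [13.0, 23.7, 29.5, 35.2, 43.4, 59.9, 82.0]
24 [14.8, 25.4, 31.2, 36.8, 44.9, 61.2, 83.2]
```

Face-on view: red band at crop rows 124–185, yellow pointer at rows 248–300. Scaled against the scale's own top and bottom edges, the band middle is about 30 mm up, so the pointer must drop about 30 mm. I'll move above the pad and check alignment.

```bash
cat >> h.py <<'E'
from scipy.optimize import brentq
def ytip(im,box):
    m=cv2.inRange(cv2.cvtColor(im,cv2.COLOR_BGR2HSV),(24,150,110),(34,255,255));k=np.zeros_like(m);x0,y0,x1,y1=box;k[y0:y1,x0:x1]=m[y0:y1,x0:x1]
    n,l,s,ce=cv2.connectedComponentsWithStats(k);i=1+np.argmax(s[1:,4]);ys,xs=np.nonzero(l==i)
    sel=xs>xs.max()-8;return xs.max(),ys[sel].mean(),ys[sel].min(),ys[sel].max()
E
python3 - <<'E'
from h import *
im=cv2.imread("pics/w1.png");c=camera_info("wrist");t=ytip(im,(215,142,335,232));print(t)
xp=brentq(lambda x:proj(c,w([x,-122,60]))[1]-t[1],0,60);print("xp",xp)
move_to(tcp([-37,-38,68+40]),RT.as_rotvec())
move_l(tcp([-37,-38,68+8]),120)
dwell(.1)
c=camera_info("wrist");im=capture("wrist");cv2.imwrite("pics/w2.png",im)
s=sense();print(s["t"],s["position"]-tcp([-37,-38,76]),s["wrist_force"])
for x in([-38,-38,68],[4,8,65],[22,-104,80],[22,-140,80],[xp,-125,60]):print(x,proj(c,w(x)))
E
```

```text
(np.int64(281), np.float64(188.0), np.int64(185), np.int64(191))
xp 33.683638815130536
6.5167 [ 0.68833555 -0.29368102  0.46188201] [-0.10044372  0.62258225 -0.36284167]
[-38, -38, 68] [280.08215186 230.40108481]
[4, 8, 65] [203.50062392 177.40197033]
[22, -104, 80] [406.58753399 165.04908186]
[22, -140, 80] [475.67945157 164.98409201]
[33.683638815130536, -125, 60] [438.82092985 127.11055158]
```

View pics/w2.png

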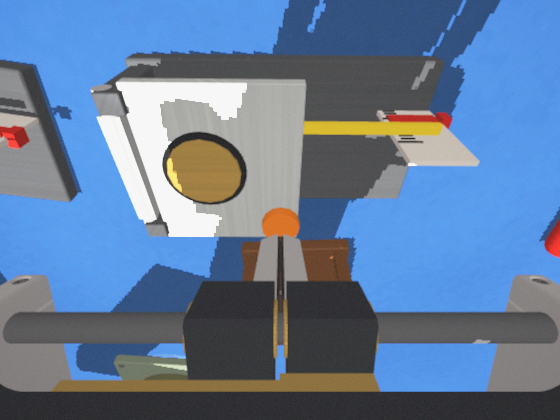

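Pad centre is at (281,224), about 6 px higher than predicted, so the target is about 3 mm further in +x. The pointer tip is at (441,127), as predicted. I'll correct for that and press to just short of the band.

```bash
cat >> h.py <<'E'
def look(name,xp=33.68):
    c=camera_info("wrist");im=capture("wrist");cv2.imwrite(f"pics/{name}.png",im)
    t=ytip(im,(310,30,520,260))
    z=brentq(lambda z:proj(c,w([xp,-122,z]))[1]-t[1],-30,90);s=sense()
    print(name,"t",s["t"],"tip",t,"z",round(z,1),"F",np.round(s["wrist_force"],1));return z
E
python3 - <<'E'
from h import *
look("a0")
print(move_l(tcp([-35,-38,72]),40))
for d in(0,4,8,11):
    print(d,move_l(tcp([-35,-38,68-d]),40,f_stop=18),sense()["position"]-tcp([-35,-38,68-d]));dwell(.1);look(f"a{d+1}")
im=cv2.imread("pics/a12.png");cv2.imwrite("pics/a12c.png",cv2.resize(im[30:280,180:520],None,fx=2.3,fy=2.3,interpolation=cv2.INTER_CUBIC))
E
```

```text
a0 t 6.5667 tip (np.int64(441), np.float64(128.126582278481), np.int64(123), np.int64(134)) z 61.4 F [ 0.6 -0.2 -0.4]
False
0 False [ 0.43084135 -0.12966986  0.60442954]
a1 t 7.225 tip (np.int64(446), np.float64(137.1904761904762), np.int64(132), np.int64(143)) z 60.5 F [ 0.9 -0.6  3.1]
4 False [ 0.45231827 -0.32132623  0.71406063]
a5 t 7.625 tip (np.int64(443), np.float64(135.01315789473685), np.int64(130), np.int64(141)) z 54.2 F [ 2.3 -0.5  5.5]
8 False [ 0.50939731 -0.46162912  1.00800808]
a9 t 8.025 tip (np.int64(439), np.float64(132.126582278481), np.int64(127), np.int64(138)) z 47.1 F [ 1.  -2.3  6. ]
11 False [ 0.53561986 -0.54045691  1.22356775]
a12 t 8.425 tip (np.int64(436), np.float64(129.68), np.int64(124), np.int64(136)) z 41.2 F [ 2.4 -1.2  8.2]
```

View pics/a12c.png

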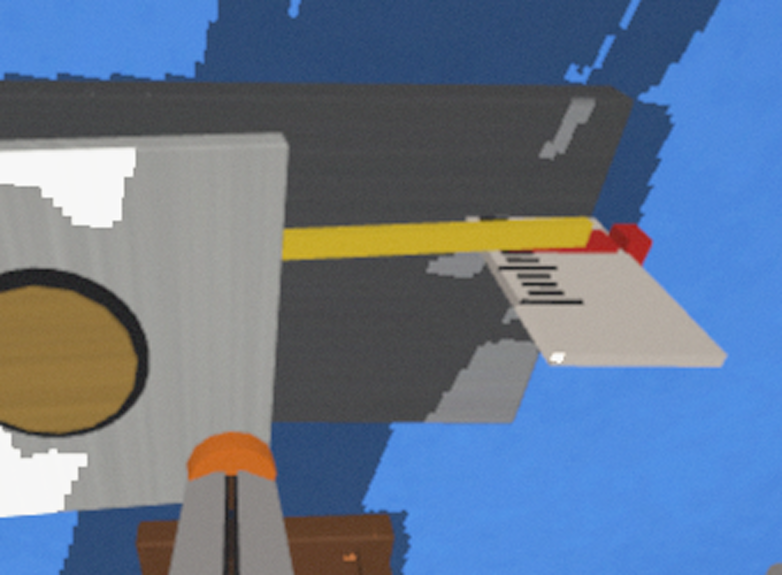

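Pressing works: the pointer is at about 41 mm, above the band, with the force mild. Now press into the band (target about 30.5 mm), hold and check.

```bash
python3 - <<'E'
from h import *
print(move_l(tcp([-35,-38,68-15.5]),25,f_stop=18));dwell(.15);z=look("b1")
d=15.5+np.clip((z-30.6)/1.96,-2,2);print(d)
move_l(tcp([-35,-38,68-d]),25);dwell(.15);look("b2")
im=cv2.imread("pics/b2.png");cv2.imwrite("pics/b2c.png",cv2.resize(im[50:200,330:530],None,fx=4,fy=4,interpolation=cv2.INTER_CUBIC))
E
```

```text
False
b1 t 8.9583 tip (np.int64(432), np.float64(126.74324324324324), np.int64(122), np.int64(133)) z 33.2 F [ 1.  -1.6  8.3]
16.84609621514123
b2 t 9.4083 tip (np.int64(431), np.float64(126.0), np.int64(121), np.int64(132)) z 31.0 F [ 1.4 -1.3  9.5]
```

View pics/b2c.png

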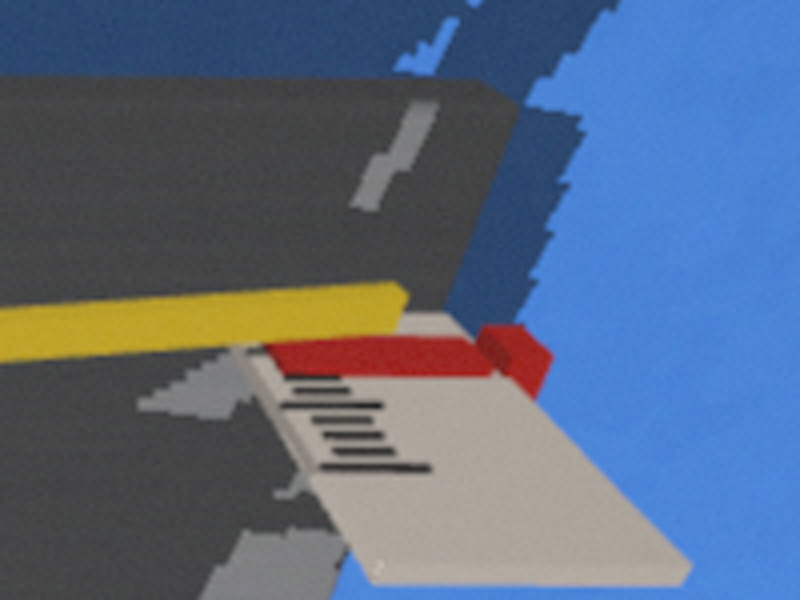

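```bash
python3 - <<'E'
from h import *
from scipy.optimize import fsolve
c=camera_info("wrist")
f=lambda p,r:brentq(lambda z:proj(c,w([p,-125,z]))[1]-r,-40,140)
def run(c,rows,bot,top):
    sol=fsolve(lambda q:[proj(c,w([q[0],-125,14+q[1]]))[1]-bot,proj(c,w([q[0],-125,80+q[1]]))[1]-top],[22,0])
    print(sol,[round(brentq(lambda z:proj(c,w([sol[0],-125,z+sol[1]]))[1]-r,-40,140),1) for r in rows])
run(c,[134.3,144],128.1,191.5)
run(c,[134.3,144],128.1,190.8)
c["cam_to_world"]=np.load("c1.npy");run(c,[142+124/6,142+185/6,142+230/6,142+326/6],142+71/6,142+466/6)
E
```

```text
[24.52544024  0.21881549] [22.6, 34.8]
[23.87266806 -1.17191039] [22.6, 35.0]
[29.49609022  4.93118963] [24.1, 35.2, 43.0, 58.8]
```

Band is 24–35 mm, and the pointer at about 30.5–31 mm is well inside. Hold, release, retreat and verify.

```bash
python3 - <<'E'
from h import *
dwell(1.6);look("b3")
move_l(tcp([-35,-38,76]),40);dwell(.2);look("r0")
move_l(tcp([-35,-38,150]),100)
top=capture("top");cv2.imwrite("pics/top1.png",top)
for n,im in(("before",cv2.imread("pics/top0.png")),("after",top)):
    print(n,blob(im,(17,90,120),(26,255,255),(290,194,318,222))[0],blob(im,(24,150,110),(34,255,255),(320,175,375,205))[0])
move_to(tcp([-35,-38,230]),RT.as_rotvec());dwell(.3)
im=capture("side");cv2.imwrite("pics/side1.png",im)
a=cv2.imread("pics/side0.png")
cv2.imwrite("pics/fin.png",cv2.resize(np.hstack([x[150:330,170:400] for x in(a,im)]),None,fx=1.7,fy=1.7));print(sense()["t"],sense()["wrist_force"])
E
```

```text
b3 t 11.0583 tip (np.int64(431), np.float64(125.96052631578948), np.int64(121), np.int64(132)) z 31.0 F [ 1.2 -1.3  8.7]
r0 t 12.0833 tip (np.int64(443), np.float64(130.21333333333334), np.int64(125), np.int64(136)) z 61.1 F [ 0.9  0.6 -0.3]
before [303.7481203  206.93984962] [340.87837838 191.27027027]Traceback (most recent call last):
  File "<stdin>", line 7, in <module>
  File "h.py", line 12, in blob
    i=1+np.argmax(s[1:,4]);return ce[i],s[i]
        ~~~~~~~~~^^^^^^^^^
    return _wrapfunc(a, 'argmax', axis=axis, out=out, **kwds)
    return bound(*args, **kwds)
ValueError: attempt to get argmax of an empty sequence
```

The top view was only blocked by the arm. The pointer held at 31.0 mm for the whole hold and sprang back to rest (61.1 mm, 61.4 before). Moving clear and handing in.

```bash
python3 - <<'E'
from h import *
move_to(tcp([-35,-38,220]),RT.as_rotvec());dwell(.3)
s=sense();print(s["t"],s["wrist_force"]);print(job_done())
E
```

```text
13.7083 [ 0.61971767 -0.53930719 -0.99923344]
the job is handed in; nothing more can be done
None
```

I pressed the gold mount's orange pad until the pointer was in the red band (measured at about 31 mm, band about 24–35 mm), held it there for over 1.6 s, let it spring back to its rest height, moved clear and handed the job in at 13.7 s; I didn't get a final overhead check that the mount and the things around it had stayed put, because the arm blocked the top camera.

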